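# Lock the levelling screw of a stamping base with its lever nut

### The arm

A 7-joint arm with a two-finger parallel gripper is mounted at the origin on a cart in front of the work surface, level with it; the furniture and walls round the work are solid. World frame = base frame: x ahead of the robot, y to its left, z up, the work surface at z = 0. Lengths are in m, angles in degrees, forces in N, time in s.
With the tool pointing down it reaches from about 0.425 to 1.025 m from the base axis. Payload 9.4 kg.
Tool frame: the origin (TCP) lies at the very end of the fingers, on their centre line; the grasp point (between the pads) lies arm.grip_point_offset behind it (arm.grip_point_offset is the distance from the TCP to the grasp point, in m); z points along the fingers, y is the line along which they close (so a half turn about z gives the same grasp; the last joint's range is limited). The gripper opens to 93 mm and grips with 3 to 60 N. Pads are 15 mm wide; open, the fingers measure 128 mm over their backs; the gripper's body (75 mm by 188 mm) begins 65 mm behind the grasp point.
Start: joints at [-4.395, 34.337, -0.143, 91.639, 0.103, 54.024, -4.572], TCP at [0.725, -0, 0.219] pointing down, gripper open.
Joint ranges: [-147.43, 147.43], [-19.82, 112.94], [-74.19, 73.91], [6.32, 146.72], [-59.91, 239.91], [6.04, 106.73], [-150.56, 150.56]. Speed limits (degrees/s): [127.2, 127.2, 172.46, 172.46, 180, 180, 180].

### API

Orientations are given as a 3x3 rotation matrix whose columns are the frame's x, y, z axes.
In Python, from bench import arm, viewer gives the robot as it stands.
- The arm moves only by the shell command python3 -m pendant 'ROWS' [FORCE]. ROWS is JSON, a list of rows, each a list of 7 numbers: the shift along the tool's x, y, z normalised to -1 to 1, where 1 is 100 cm, then the turn, a rotation vector about the tool's x, y, z normalised to -1 to 1, where 1 is 45 degrees, then the opening, from 0 (shut) to 1 (fully open). A call has 1 to 8 rows; each row is the pose to reach, as a shift and turn from the pose commanded when the call began, along the tool's axes at that moment; what a row does not reach only later rows make up. A row lasts 1/12 s, in which the tool goes at most 41.7 mm and 7.16 degrees, less where a joint would pass 70% of its speed; a pose out of reach is approached as far as the arm can. A call with a number of a shift or a turn outside -1 to 1 is refused whole. A call with a gripper value outside its range is refused whole. The fingers move at their own pace and stop on an object; FORCE is the grip in N (left out, the last holds). Time passes only in rows, so rows that repeat a pose let the fingers close. It gives the time, the measured TCP pose, the force, the opening and the grip force at its end, in the units of the state.
- arm.get_obs(): the state, without advancing time (a new reading comes with each control period).
- viewer.grab_frame(name): name is "scene" or "side" or "wrist"; returns a dict with "frame" (400x640x3 uint8, blue, green, red), "vfov" (degrees; the focal length in pixels is half the picture's height over the tangent of half this angle, whatever the lens; pixels are square), "cx", "cy" (the principal point, pixels), "rvec" (rotation vector, rad) and "tvec" (3), from world to camera coordinates, as OpenCV has them. Camera axes: x right, y down, z forward; pixel columns grow to the right and rows downward; lengths in m; the calibration is good to about 2 mm. The wrist camera is an equidistant fisheye: a pixel r from the principal point sees the ray r / f radians off the axis. A picture is of the moment at which its call begins. There is no depth.
- arm.hand_in(): hands the job in; it is judged then, once.
The state is a dict: "t": time; "joint_pos": joint angles; "qvel": joint speeds; "joint_efforts": joint torques, N m; "tool_pos": TCP position; "orientation": TCP orientation; "force": force on the tool from outside, world axes, zero at the start; "moment": the same for the moment, N m; "gripper_width": opening from 0.0 (shut) to 1.0 (fully open); "grasp_force": force on a finger pad.
Only numpy, scipy, OpenCV 4.12 (cv2) and the standard library are available. Lean on these libraries where they do the work, as an engineer would, in place of code of your own. Each camera call takes 0.05 s, during which the arm holds its last target. There are 200 camera calls.

### The job

The near-right levelling screw of the stamping base has just been set, but the lever lock nut on it is still loose: set the flat bar key on edge, by its middle, fully into the slot of that screw's head, so that its far half lies just left of the far-right screw's head where it can brace, and let go of it. With the bar holding the screw, swing the nut's lever clockwise (seen from above) until you feel it come up tight: nip it up with about 6 N at the knob, hold that a moment, never push with as much as 15 N, and do not let the screw's setting turn by more than 15 degrees. Finally lift the bar out and put it down on the bench, clear of the screw and the base, leaving the stamp block where it is.

Things in the scene. Friction and masses are not known exactly. Their poses are not given: they have to be found in the camera images.
- stamping_base: Fixed aluminium plate 130 (x) x 175 (y) x 12 mm, top 28 mm above the bench, on four levelling screws at x = -45 and +45, y = -67.5 and +67.5 mm, each with a slotted head over a lever lock nut. A steel bench block (60 x 60 x 30 mm) is fixed on it at x 12, y 12 mm. Origin: on the bench under the plate's centre; x points away from the robot, y to its left.
- set_screw: The near-right levelling screw (base x -45, y -67.5), just set; the slot runs along its x axis. Turns very easily (0.02 N m): unheld it turns along with its nut. Origin on its axis in the plate's top, z up. A bar laid along its slot passes 1 to 7 mm left of the far-right screw's head. While the nut is tightened it turns up to 8 degrees before the play is taken up and the bar braces.
- set_screw_slot (a point): Floor of the slot, on the set screw's axis, 49 mm over the bench. The round steel head is 40 mm across; between two cheeks 8 mm high (tops 57 mm over the bench) lies the slot, open at both ends, 11.5 mm wide; chamfers widen it to 15.9 mm at the top.
- set_screw_mark (a point): Outer end of the index line on the left cheek of the set screw's head, 18.7 mm from the axis, 57 mm over the bench: shows how far the screw has turned (15 degrees move it 4.9 mm).
- screw_far_right: The far-right levelling screw, same make, locked and fixed, 90 mm beyond the set screw. Origin on its axis in the plate's top. The left side of its round head (40 mm across, 45.5 to 57 mm over the bench) stops the bar key from turning clockwise.
- lock_nut: Lever lock nut on the set screw, under its head. Origin on the axis in the plate's top; x axis along the lever. Tight after 0.75 to 1.05 rad of clockwise turn (from above) relative to the screw; where exactly cannot be seen. It drags with 0.06 N m before; then about 6 N m per rad more. 0.25 to 0.5 N m is well tightened. Come up slowly (20 mm/s at the knob). Let go, it springs back a few degrees.
- lever_knob (a point): Centre of the black ball knob (16 mm across) at the end of the nut's lever, 62 mm from the screw's axis, 41 mm over the bench. The lever is a round bar 8 mm thick, its middle 38 to 40.5 mm over the bench. At the start it points right, 55 to 100 degrees clockwise of the base's x axis; around it lie only the bench and the plate, 28 mm high.
- bar_key: Loose flat steel bar, 200 (x) x 10 (y) x 18 mm (z), 0.22 to 0.37 kg, standing on its 10 mm edge on the bench at the right. Origin under its middle, z up. Both ends are alike. It goes into the slot in this attitude, its middle on the screw's axis, lower edge on the slot's floor; the top 10 mm then stand above the cheeks, and the fingertips must stay above those.
- bar_grip (a point): Place to take the bar: in its middle, 14 mm above its lower edge.
- stamp_block: Loose block with upright steel punches, 29 x 29 x 49 mm, behind and to the right of the base, not to be moved. Origin under its centre.

How it is judged (in metres and radians):
On the way, in this order (a step that is already met when the one before it is completed fails the run):
1. the bar key stands fully down in the slot of the set screw's head, its middle on the screw, and is let go (horizontal distance between bar_key and set_screw_slot below 0.015 m and z of bar_key in the frame of set_screw between 0.017 and 0.024 m and angle between bar_key's own z axis and vertical below 0.1 rad and angle between the x axis of bar_key and the x axis of set_screw, either way round below 0.1 rad and contact force between the fingers and bar_key below 0.5 N), for 0.2 s.
2. the nut is tight: through the held screw it presses the untouched bar against the far-right screw with more than 2 N (about 0.2 N m) (all of step 1 and contact force between bar_key and screw_far_right above 2 N), for 0.25 s.
At the end, for the whole second after the job is handed in: Set screw within 15 degrees of its start (mark within 4.9 mm); nut's lever still tightened (knob at least 65 mm to the robot's side of the base's centre); bar key at rest on the bench, its middle over 120 mm from the screw; stamp block within 15 mm of its start (distance of set_screw_mark from where it was at the start of the episode below 0.0049 m and x of lever_knob in the frame of stamping_base below -0.065 m and height (world z) of bar_grip below 0.02 m and horizontal distance between bar_key and set_screw_slot above 0.12 m and linear speed of bar_key below 0.01 m/s and distance of stamp_block from where it was at the start of the episode below 0.015 m); the robot touches nothing.
It fails at once if the set screw was turned by more than 15 degrees: the setting is lost (distance of set_screw_mark from where it was at the start of the episode above 0.0049 m).
It fails at once if over-tightened: the nut forced the untouched bar against the far-right screw with more than 11 N (about 1 N m) (contact force between bar_key and screw_far_right above 11 N and contact force between the fingers and bar_key below 0.5 N).
It fails at once if the stamp block was pushed away (distance of stamp_block from where it was at the start of the episode above 0.015 m).
It also fails if it takes over 72 s, if anything falls off the work surface, if the arm or the gripper's body presses on something with over 40 N, if the wrist force passes 120 N, or if a joint passes its speed limit or range.

## Working session

There is one attempt and no reset: what is moved stays moved. The work goes in short steps, Python scripts to look and compute and a shell command to move; the robot and the scene stay as the last step left them, time stands still between calls to the robot, and variables do not carry over. Pictures are saved under pics/ and viewed, at most 10 in all, crops included, and the job is handed in when it is done.

```bash
ls; mkdir -p pics; cat > h.py <<'E'
import numpy as np, cv2
from bench import arm, viewer
def snap(n):
    d=viewer.grab_frame(n); R,_=cv2.Rodrigues(np.array(d["rvec"],float)); t=np.array(d["tvec"],float).ravel()
    f=200/np.tan(np.radians(d["vfov"])/2); return dict(img=np.array(d["frame"]),R=R,t=t,f=f,cx=d["cx"],cy=d["cy"],fish=n=="wrist")
def ray(c,u,v):
    x,y=(u-c["cx"])/c["f"],(v-c["cy"])/c["f"]
    if c["fish"]:
        r=np.hypot(x,y); s=np.sin(r)/max(r,1e-9); d=np.array([x*s,y*s,np.cos(r)])
    else: d=np.array([x,y,1.])
    return -c["R"].T@c["t"], c["R"].T@d
def onz(c,u,v,z):
    o,d=ray(c,u,v); return o+d*(z-o[2])/d[2]
def proj(c,p):
    q=c["R"]@np.array(p)+c["t"]
    if c["fish"]:
        r=np.hypot(q[0],q[1]); th=np.arctan2(r,q[2]); k=th/max(r,1e-9); return c["cx"]+c["f"]*q[0]*k, c["cy"]+c["f"]*q[1]*k
    return c["cx"]+c["f"]*q[0]/q[2], c["cy"]+c["f"]*q[1]/q[2]
E
python3 - <<'E'
from h import *
import pickle
print(arm.grip_point_offset); o=arm.get_obs(); print(o["t"],o["tool_pos"],o["orientation"],o["force"])
C={n:snap(n) for n in("scene","side","wrist")}
pickle.dump(C,open("c0.pkl","wb"))
for n,c in C.items(): cv2.imwrite(f"pics/{n}0.png",c["img"]); print(n,-c["R"].T@c["t"],c["f"],c["cx"],c["cy"])
cv2.imwrite("pics/all0.png",cv2.resize(np.vstack([np.hstack([C["scene"]["img"],C["side"]["img"]])]),None,fx=.625,fy=.625))
E
```

```text
pics
0.0188
0.0 [ 7.24516254e-01 -1.25695450e-05  2.17774886e-01] [[-7.93514165e-05  9.99998844e-01 -1.51866740e-03]
 [ 9.99999984e-01  7.91077553e-05 -1.60503474e-04]
 [-1.60383150e-04 -1.51868011e-03 -9.99998834e-01]] [ 0.01844054  0.6043293  -0.89831852]
scene [ 0.04219927 -0.7822759   0.50568104] 438.2714739458994 324.18045297572473 193.97811824179172
side [0.66950422 0.70019845 0.68069346] 466.7164396871958 319.1347059838012 208.04468349190114
wrist [0.72382588 0.06621449 0.38436015] 309.70691628693146 320.30645223925734 199.63146335349455
```

View pics/scene0.png

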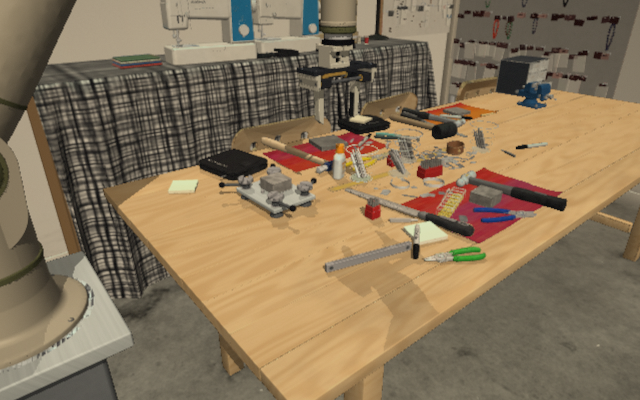

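View pics/side0.png

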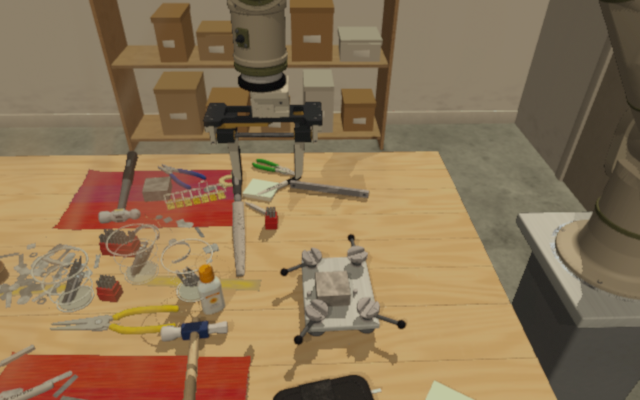

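View pics/wrist0.png

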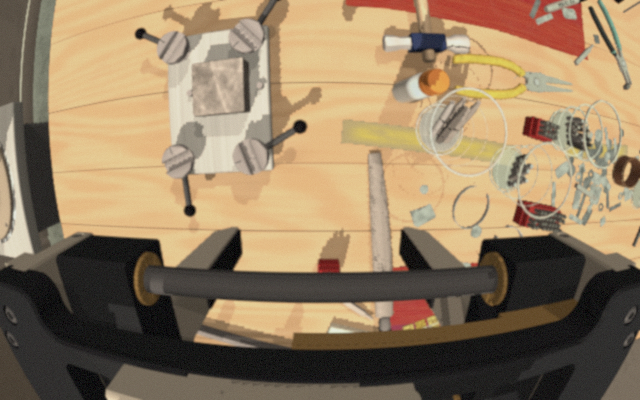

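The scene and side views show the bar at scene (327–410, 247–268) and side (290–367, 184–195). In the wrist view the base's near-right screw is at (178,161), its knob at (190,211) and the far-right screw at (251,156). The red stamp block is at wrist (328,266), side (271,218).

```bash
python3 - <<'E'
from h import *
import pickle
C=pickle.load(open("c0.pkl","rb")); w,s,sc=C["wrist"],C["side"],C["scene"]
p=lambda *a:print(a[0],np.round(a[1],4))
A=onz(w,178,161,.057);B=onz(w,251,156,.057)
for n,u,v in(("nr",178,161),("fr",251,156),("nl",172,47),("fl",247,37)): p(n,onz(w,u,v,.057))
p("knob",onz(w,190,211,.041)); p("len",np.linalg.norm(A-B))
p("stamp w",onz(w,328,266,.049)); p("stamp side",onz(s,271,213,.03)); p('stamp sc',onz(sc,372,208,.03))
for n,u,v in(("b1",291,183),("b2",367,194)): p(n,onz(s,u,v,.018))
for n,u,v in(("b1",327,266),("b2",411,245)): p(n,onz(sc,u,v,.018))
i=cv2.resize(s["img"][150:230,230:400],None,fx=4.5,fy=4.5,interpolation=cv2.INTER_CUBIC); j=cv2.resize(sc["img"][190:280,310:480],None,fx=4.5,fy=3,interpolation=cv2.INTER_CUBIC)
cv2.imwrite("pics/crop1.png",np.vstack([i[:300],j[:290]]))
E
```

```text
nr [0.5608 0.0303 0.057 ]
fr [0.6487 0.0332 0.057 ]
nl [0.555  0.1634 0.057 ]
fl [0.6449 0.1642 0.057 ]
knob [ 0.5631 -0.0335  0.041 ]
len 0.088
stamp w [ 0.7324 -0.0992  0.049 ]
stamp side [ 0.7353 -0.131   0.03  ]
stamp sc [ 0.7209 -0.1384  0.03  ]
b1 [ 0.6914 -0.2669  0.018 ]
b2 [ 0.5064 -0.2155  0.018 ]
b1 [ 0.4959 -0.2414  0.018 ]
b2 [ 0.6806 -0.294   0.018 ]
```

View pics/crop1.png

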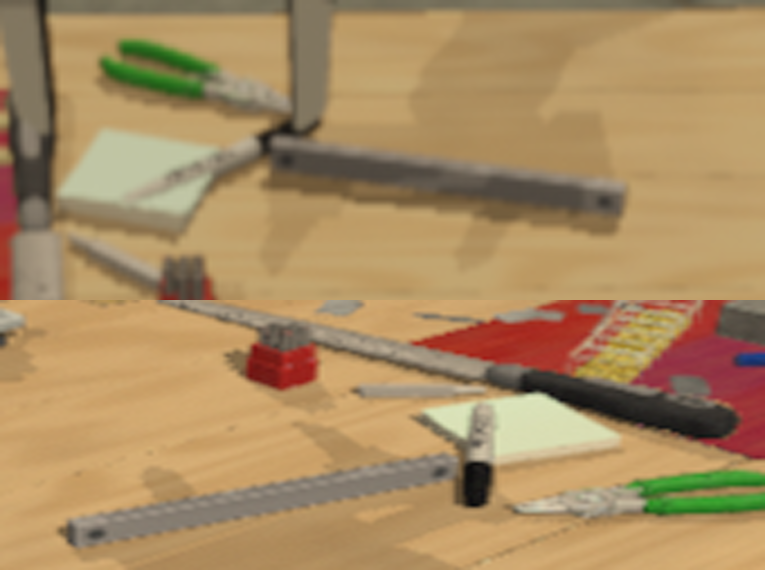

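```bash
python3 - <<'E'
from h import *
import pickle
C=pickle.load(open("c0.pkl","rb")); w,s,sc=C["wrist"],C["side"],C["scene"]
def tri(n,*obs):
    A=np.zeros((3,3));b=np.zeros(3);L=[]
    for c,u,v in obs:
        o,d=ray(c,u,v);d=d/np.linalg.norm(d);P=np.eye(3)-np.outer(d,d);A+=P;b+=P@o;L.append((o,P))
    x=np.linalg.solve(A,b);print(n,np.round(x,4),[round(1e3*np.linalg.norm(P@(x-o)),1) for o,P in L])
tri("b1",(s,369,193),(sc,327,267)); tri("b2",(s,290.5,182),(sc,411,244))
tri("stamp",(s,271,218),(sc,372,209))
tri("bar fr",(s,311,256),(w,251,156)); tri("nr",(s,347,257),(w,178,161)); tri("knobnr",(s,351,238),(w,190,211))
print("tcp in side/scene",proj(s,[.7245,0,.2178]),proj(sc,[.7245,0,.2178]), proj(w,[.7245,0,.2178]))
for n,p in(("nr",(.5608,.0303,.057)),("fr",(.6487,.0332,.057)),("st",(.73,-.12,.025))): print(n,proj(s,p),proj(sc,p),proj(w,p))
i=cv2.resize(s["img"][225:345,270:415],None,fx=4,fy=4,interpolation=cv2.INTER_CUBIC); j=cv2.resize(sc["img"][155:225,210:330],None,fx=4,fy=4,interpolation=cv2.INTER_CUBIC)
m=np.zeros((580,800,3),np.uint8); m[:480,:580]=i
cv2.imwrite("pics/crop2.png",m[:480,:580]); cv2.imwrite("pics/crop3.png",j)
E
```

```text
b1 [ 0.5001 -0.2338  0.0088] [np.float64(1.8), np.float64(1.8)]
b2 [ 0.6933 -0.2835  0.0101] [np.float64(0.5), np.float64(0.5)]
stamp [ 0.7349 -0.1263  0.0185] [np.float64(0.9), np.float64(0.9)]
bar fr [0.6484 0.0328 0.0504] [np.float64(1.3), np.float64(1.3)]
nr [0.5705 0.0338 0.0542] [np.float64(10.5), np.float64(10.5)]
knobnr [ 0.5628 -0.0341  0.0371] [np.float64(1.4), np.float64(1.4)]
tcp in side/scene (np.float64(268.8475798592145), np.float64(175.47823874210528)) (np.float64(336.2028313312561), np.float64(118.2867784140153)) (np.float64(322.0152676462378), np.float64(241.26667519361524))
nr (np.float64(356.2908199896396), np.float64(251.57181162384592)) (np.float64(275.6746024849382), np.float64(192.41702554975066)) (np.float64(178.03520334445105), np.float64(160.99763648485293))
fr (np.float64(311.50356141149234), np.float64(253.43672137715254)) (np.float64(304.06082654406026), np.float64(182.74058224769865)) (np.float64(251.03943303972653), np.float64(156.00298803864348))
st (np.float64(273.2717767183019), np.float64(217.74629008361188)) (np.float64(369.16570150687613), np.float64(206.07582055053084)) (np.float64(325.6251884268069), np.float64(272.1386440700217))
```

```bash
python3 -m pendant '[[-0.06,-0.12,0.06,0,0,0,1],[-0.06,-0.12,0.06,0,0,0,1],[-0.06,-0.12,0.06,0,0,0,1],[-0.06,-0.12,0.06,0,0,0,1],[-0.06,-0.12,0.06,0,0,0,1],[-0.06,-0.12,0.06,0,0,0,1],[-0.06,-0.12,0.06,0,0,0,1]]'
python3 - <<'E'
from h import *
import pickle
w=snap("wrist"); pickle.dump(w,open("c1.pkl","wb")); cv2.imwrite("pics/w1.png",w["img"]); print(-w["R"].T@w["t"],arm.get_obs()["qvel"])
E
```

```text
t: 0.73
tool_pos: [0.6063, -0.0595, 0.1591]
orientation: [[-0.0, 1.0, 0.002], [1.0, 0.0, 0.0], [0.0, 0.002, -1.0]]
force: [0.6, -0.1, -0.5]
gripper_width: 1.002
grasp_force: 0.0
[0.60509489 0.00668743 0.32563532] [-0.27263247  0.106357    0.09838681 -0.06933568  0.0624486  -0.06720724
  0.13667202]
```

View pics/w1.png

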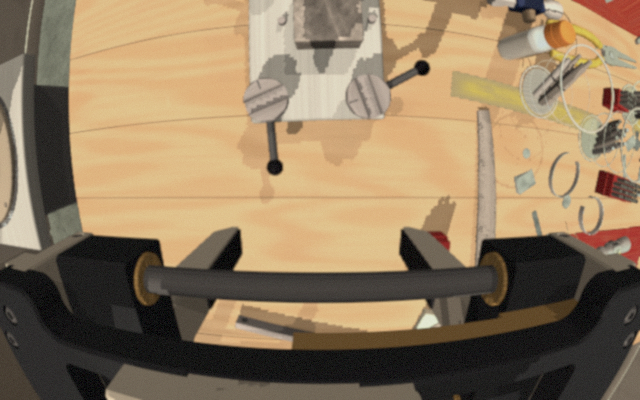

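```bash
python3 -m pendant '[[-0.29,0,0.04,0,0,0,1],[-0.29,0,0.04,0,0,0,1],[-0.29,0,0.04,0,0,0,1],[-0.29,0,0.04,0,0,0,1],[-0.29,0,0.04,0,0,0,1],[-0.29,0,0.04,0,0,0,1],[-0.29,0,0.04,0,0,0,1],[-0.29,0,0.04,0,0,0,1]]'
python3 -m pendant '[[0,0,0,0,0,0,1],[0,0,0,0,0,0,1]]'
python3 - <<'E'
from h import *
import pickle
w=snap("wrist"); pickle.dump(w,open("c2.pkl","wb")); cv2.imwrite("pics/w2.png",w["img"]); print(-w["R"].T@w["t"])
E
```

```text
t: 1.45
tool_pos: [0.6037, -0.3604, 0.1178]
orientation: [[0.009, 1.0, -0.0], [1.0, -0.009, -0.006], [-0.006, -0.0, -1.0]]
force: [-1.2, -1.2, -0.8]
gripper_width: 0.999
grasp_force: 0.0
t: 1.62
tool_pos: [0.6061, -0.3491, 0.1185]
orientation: [[-0.001, 1.0, 0.001], [1.0, 0.001, 0.001], [0.001, 0.001, -1.0]]
force: [1.2, 0.9, -0.0]
gripper_width: 1.0
grasp_force: 0.0
[ 0.60499376 -0.28304582  0.28507432]
```

View pics/w2.png

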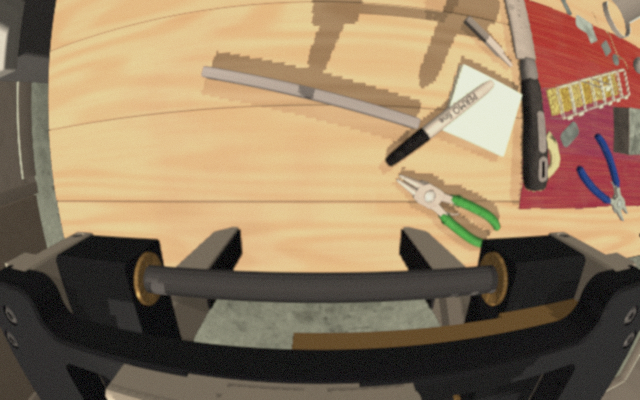

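The first wrist view shows the set screw's head at (267,101), slot rising to the upper right, knob at (275,168) and far-right head at (368,97). The second shows the bar from (203,71) to (418,123).

```bash
python3 - <<'E'
from h import *
import pickle
a,b=pickle.load(open("c1.pkl","rb")),pickle.load(open("c2.pkl","rb"))
g=lambda c,x,y,w,h,f:cv2.resize(c["img"][y:y+h,x:x+w],None,fx=f,fy=f,interpolation=cv2.INTER_CUBIC)
top=g(a,235,70,160,75,5)          # 800x375
b1=g(b,195,55,80,44,5); b2=g(b,350,95,80,44,5)
cv2.imwrite("pics/crop4.png",np.vstack([top,np.hstack([b1,b2])]))
E
```

```text
(no output)
```

View pics/crop4.png

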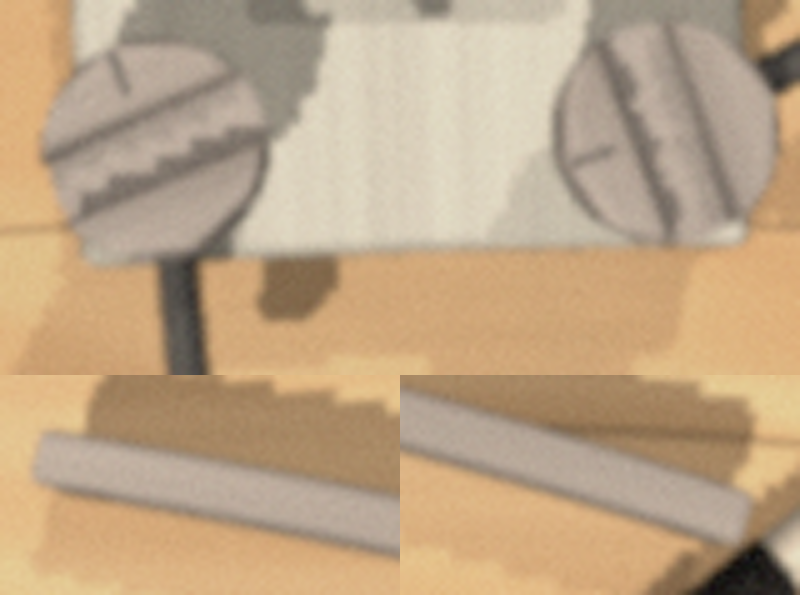

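```bash
python3 - <<'E'
from h import *
import pickle
a,b,w0=pickle.load(open("c1.pkl","rb")),pickle.load(open("c2.pkl","rb")),pickle.load(open("c0.pkl","rb"))["wrist"]
A=lambda u,v,z=.057:onz(a,235-.4+u/5,70-.4+v/5,z)
nr=A(154,148);fr=A(666,132)
print("nr",nr,"fr",fr,np.linalg.norm(nr-fr),"diam",np.linalg.norm(A(42,148)-A(266,148)),"base yaw",np.degrees(np.arctan2(*(fr-nr)[[1,0]])))
for p,q in(((50,160),(240,73)),((80,215),(262,130)),((65,187.5),(251,101.5))):
    P,Q=A(*p),A(*q); d=(Q-P)[:2]; d/=np.linalg.norm(d); n=np.array([-d[1],d[0]])
    print("slot ang",np.degrees(np.arctan2(d[1],d[0])),"offset of nr",n@(nr-P)[:2],"fr left off",n@(P-fr)[:2])
k=onz(a,275,168,.041);print("knob",k,np.linalg.norm((k-nr)[:2]),np.degrees(np.arctan2(*(k-nr)[[1,0]])))
mk=A(112,55); print("mark",mk,np.linalg.norm((mk-nr)[:2]))
B=lambda u,v:onz(b,u-.4,v-.4,.018)
e1=B(203.2,71.8);e2=B(418.6,124);print("bar",e1,e2,(e1+e2)/2,np.linalg.norm(e1-e2),np.degrees(np.arctan2(*(e2-e1)[[1,0]])))
print(proj(b,(e1+e2)/2))
o=arm.get_obs();print(o["tool_pos"],o["joint_pos"])
E
```

```text
nr [0.55807806 0.02938298 0.057     ] fr [0.64641923 0.03192765 0.057     ] 0.0883778129386613 diam 0.039580834562974246 base yaw 1.6499523032007892
slot ang 22.619055188015373 offset of nr -0.005961203533353578 fr left off 0.03758848168227622
slot ang 23.330792559864793 offset of nr 0.005103842683750442 fr left off 0.027546106031826435
slot ang 22.972190858495214 offset of nr -0.00041268921924049993 fr left off 0.032547995539195136
knob [ 0.56321045 -0.03355798  0.041     ] 0.0631498695806073 -85.33824714015668
mark [0.55067092 0.04625722 0.057     ] 0.018428397633512877
bar [ 0.50029143 -0.23129307  0.018     ] [ 0.69153933 -0.28018052  0.018     ] [ 0.59591538 -0.2557368   0.018     ] 0.1973974239482798 -14.339087293324987
(np.float64(309.43670770966276), np.float64(92.84923708284597))
[ 0.6063717  -0.34805228  0.11872091] [26.56355581 38.60676296 -2.10993204 99.78300412  1.8713484  41.62453169
 23.63873346]
```

Everything measured agrees with the given sizes to about 2%. Moving over the bar and turning.

```bash
python3 -m pendant '[[0.03,-0.003,0.0,0,0,-0.14,1],[0.07,-0.006,0,0,0,-0.28,1],[0.0945,-0.009,0,0,0,-0.42,1],[0.0945,-0.009,0,0,0,-0.56,1],[0.0945,-0.009,0,0,0,-0.7,1],[0.0945,-0.009,0,0,0,-0.84,1],[0.0945,-0.009,0,0,0,-0.84,1]]'
python3 -m pendant '[[0,0,0.02,0,0,-0.14,1],[0,0,0.03,0,0,-0.28,1],[0,0,0.04,0,0,-0.42,1],[0,0,0.05,0,0,-0.56,1],[0,0,0.06,0,0,-0.7,1],[0,0,0.06,0,0,-0.84,1],[0,0,0.06,0,0,-0.84,1],[0,0,0.06,0,0,-0.84,1]]'
python3 - <<'E'
from h import *
w=snap("wrist"); c=w["img"][130:330,150:490]; s=snap("side"); d=s["img"][130:230,230:400]
cv2.imwrite("pics/g1.png",np.hstack([cv2.resize(c,(400,400)) if 0 else c, cv2.resize(d,(340,200))]))
o=arm.get_obs();print(o["tool_pos"],o["orientation"],o["joint_pos"])
print(proj(w,(.596,-.2555,.018)),proj(w,o["tool_pos"]))
E
```

```text
t: 2.25
tool_pos: [0.597, -0.2531, 0.1193]
orientation: [[-0.62, 0.785, 0.001], [0.785, 0.62, 0.0], [-0.0, 0.001, -1.0]]
force: [0.3, -0.5, 0.1]
gripper_width: 1.0
grasp_force: 0.0
t: 2.92
tool_pos: [0.5965, -0.2545, 0.0588]
orientation: [[-0.967, 0.253, 0.0], [0.253, 0.967, 0.001], [-0.0, 0.001, -1.0]]
force: [0.4, 0.1, -0.1]
gripper_width: 0.999
grasp_force: 0.0
[ 0.59654965 -0.25485238  0.05915595] [[-9.67622633e-01  2.52400163e-01  7.72727410e-04]
 [ 2.52400140e-01  9.67622939e-01 -1.29324736e-04]
 [-7.80350352e-04  6.98989644e-05 -9.99999693e-01]] [ 31.52227295  41.62225322 -20.78141811 107.78436064  24.31101043
  34.90645244  70.74725328]
(np.float64(319.54202938031676), np.float64(221.1424529940559)) (np.float64(320.7691396526467), np.float64(243.68229146487454))
```

View pics/g1.png

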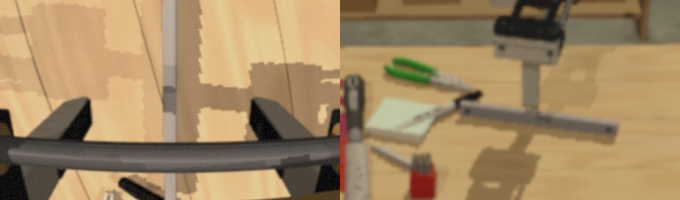

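The bar sits midway between the fingers (crop column 170, fingers at 90 and 252) and is parallel to the tool. Going down to grip.

```bash
python3 -m pendant '[[0,0,0.025,0,0,0,1],[0,0,0.048,0,0,0,0.5],[0,0,0.048,0,0,0,0.2],[0,0,0.048,0,0,0,0],[0,0,0.048,0,0,0,0],[0,0,0.048,0,0,0,0],[0,0,0.048,0,0,0,0],[0,0,0.048,0,0,0,0]]' 45
python3 -m pendant '[[0,0,0,0,0,0,0],[0,0,0,0,0,0,0],[0,0,0,0,0,0,0],[0,0,0,0,0,0,0]]'
```

```text
t: 3.68
tool_pos: [0.5965, -0.2558, 0.0117]
orientation: [[-0.968, 0.249, 0.001], [0.249, 0.968, -0.001], [-0.001, -0.0, -1.0]]
force: [0.1, 0.3, 0.2]
gripper_width: 0.548
grasp_force: 0.0
t: 4.02
tool_pos: [0.596, -0.2556, 0.0107]
orientation: [[-0.969, 0.249, 0.0], [0.249, 0.969, -0.0], [-0.0, -0.0, -1.0]]
force: [-0.7, -0.0, 0.3]
gripper_width: 0.262
grasp_force: 0.0
```

```bash
python3 -m pendant '[[0,0,0,0,0,0,0],[0,0,0,0,0,0,0],[0,0,0,0,0,0,0],[0,0,0,0,0,0,0],[0,0,0,0,0,0,0],[0,0,0,0,0,0,0]]'
python3 -m pendant '[[0,0,-0.03,0,0,0,0],[0,0,-0.07,0,0,0,0],[0,0,-0.1,0,0,0,0],[0,0,-0.1,0,0,-0.12,0],[0,0,-0.1,0,0,-0.25,0],[0,0,-0.1,0,0,-0.38,0],[0,0,-0.1,0,0,-0.51,0],[0,0,-0.1,0,0,-0.64,0]]'
```

```text
t: 4.52
tool_pos: [0.596, -0.2554, 0.0106]
orientation: [[-0.969, 0.249, 0.0], [0.249, 0.969, 0.0], [-0.0, 0.0, -1.0]]
force: [0.1, 0.3, 0.1]
gripper_width: 0.099
grasp_force: 45.0
t: 5.18
tool_pos: [0.5956, -0.2556, 0.1105]
orientation: [[-0.967, -0.253, -0.001], [-0.253, 0.967, -0.0], [0.001, -0.0, -1.0]]
force: [-0.4, -0.0, -2.4]
gripper_width: 0.1
grasp_force: 45.0
```

```bash
python3 -m pendant '[[-0.004,0.04,0,0,0,-0.06,0],[-0.009,0.08,0,0,0,-0.12,0],[-0.014,0.12,0,0,0,-0.18,0],[-0.019,0.16,0,0,0,-0.18,0],[-0.024,0.2,0,0,0,-0.18,0],[-0.028,0.24,0,0,0,-0.18,0],[-0.032,0.275,0,0,0,-0.18,0],[-0.0337,0.2853,0,0,0,-0.18,0]]'
python3 -m pendant '[[0,0,0.02,0,0,0,0],[0,0,0.03,0,0,0,0],[0,0,0.03,0,0,0,0],[0,0,0.03,0,0,0,0],[0,0,0.03,0,0,0,0]]'
python3 - <<'E'
from h import *
import pickle
w=snap("wrist"); s=snap("side"); sc=snap("scene"); pickle.dump((w,s,sc),open("c3.pkl","wb"))
W=cv2.resize(w["img"][60:260,190:450],None,fx=2,fy=2,interpolation=cv2.INTER_CUBIC)   #520x400
S=cv2.resize(s["img"][215:315,290:410],None,fx=2.3,fy=2.3,interpolation=cv2.INTER_CUBIC)
Q=cv2.resize(sc["img"][150:220,216:336],None,fx=2.3,fy=2.3,interpolation=cv2.INTER_CUBIC)
m=np.zeros((400,800,3),np.uint8); m[:,:520]=W; m[:230,520:796]=S; m[235:396,520:796]=Q
cv2.imwrite("pics/f1.png",m); o=arm.get_obs();print(o["tool_pos"],o["orientation"],o["joint_pos"],o["force"])
E
```

```text
t: 5.85
tool_pos: [0.5566, 0.0358, 0.1111]
orientation: [[-0.921, -0.389, 0.0], [-0.389, 0.921, 0.003], [-0.002, 0.003, -1.0]]
force: [0.7, 0.6, -1.2]
gripper_width: 0.102
grasp_force: 45.0
t: 6.27
tool_pos: [0.5578, 0.0283, 0.0807]
orientation: [[-0.924, -0.381, -0.0], [-0.381, 0.924, -0.0], [0.0, -0.0, -1.0]]
force: [0.7, 0.3, -2.6]
gripper_width: 0.098
grasp_force: 45.0
[0.55804286 0.02859568 0.08111114] [[-9.24307213e-01 -3.81648604e-01  7.20426270e-04]
 [-3.81648727e-01  9.24307442e-01 -3.62569074e-05]
 [-6.52057965e-04 -3.08462290e-04 -9.99999740e-01]] [ 11.2250693   36.85700643 -29.30664763 118.75760108  33.18782707
  32.46032553  70.59277859] [-0.1216392  -0.67765477 -3.24135835]
```

View pics/f1.png

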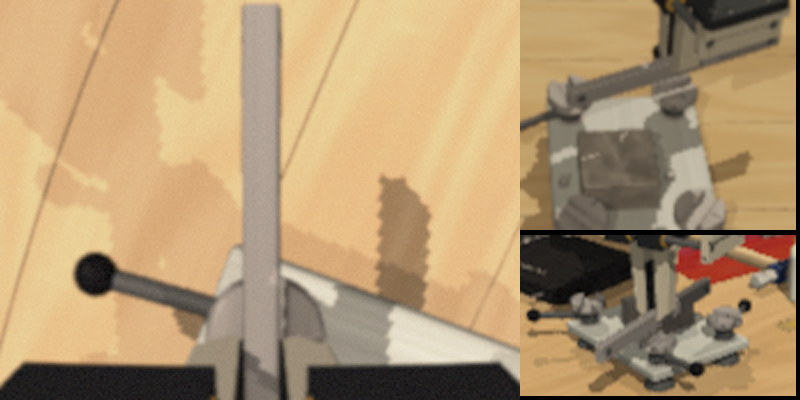

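The wrist crop shows the bar (column 262) centred on the screw's head (edges 205 and 325), with the lever and knob free on the left at (95,275). Both outside views agree. Lowering in.

```bash
python3 -m pendant '[[0,0,0.006,0,0,0,0],[0,0,0.01,0,0,0,0],[0,0,0.013,0,0,0,0],[0,0,0.016,0,0,0,0],[0,0,0.016,0,0,0,0],[0,0,0.016,0,0,0,0]]'
```

```text
t: 6.92
tool_pos: [0.5576, 0.0293, 0.0643]
orientation: [[-0.924, -0.383, -0.0], [-0.383, 0.924, -0.0], [0.0, 0.0, -1.0]]
force: [0.6, -0.1, -2.5]
gripper_width: 0.102
grasp_force: 45.0
```

```bash
python3 -m pendant '[[0,0,0.002,0,0,0,0],[0,0,0.0035,0,0,0,0],[0,0,0.0045,0,0,0,0],[0,0,0.005,0,0,0,0],[0,0,0.005,0,0,0,0],[0,0,0.005,0,0,0,0]]'
```

```text
t: 7.42
tool_pos: [0.5577, 0.0292, 0.0597]
orientation: [[-0.924, -0.383, 0.0], [-0.383, 0.924, -0.0], [-0.0, -0.0, -1.0]]
force: [0.0, 0.1, -1.6]
gripper_width: 0.096
grasp_force: 45.0
```

```bash
python3 -m pendant '[[0,0,0,0,0,0,0.3],[0,0,0,0,0,0,0.4],[0,0,0,0,0,0,0.4],[0,0,0,0,0,0,0.4],[0,0,0,0,0,0,0.4],[0,0,0,0,0,0,0.4],[0,0,-0.02,0,0,0,0.4],[0,0,-0.05,0,0,0,0.4]]' 20
python3 -m pendant '[[0,0,-0.03,0,0,0,0.4],[0,0,-0.03,0,0,0,0.4],[0,0,-0.03,0,0,0,0.2]]'
python3 - <<'E'
from h import *
import pickle
w=snap("wrist"); s=snap("side"); sc=snap("scene"); pickle.dump((w,s,sc),open("c4.pkl","wb"))
W=cv2.resize(w["img"][60:260,190:450],None,fx=2,fy=2,interpolation=cv2.INTER_CUBIC)   #520x400
S=cv2.resize(s["img"][215:315,290:410],None,fx=2.3,fy=2.3,interpolation=cv2.INTER_CUBIC)
Q=cv2.resize(sc["img"][150:220,216:336],None,fx=2.3,fy=2.3,interpolation=cv2.INTER_CUBIC)
m=np.zeros((400,800,3),np.uint8); m[:,:520]=W; m[:230,520:796]=S; m[235:396,520:796]=Q
cv2.imwrite("pics/f2.png",m); o=arm.get_obs();print(o["tool_pos"],o["joint_pos"],o["force"])
print(onz(w,190+95/2,60+275/2,.041))
E
```

```text
t: 8.08
tool_pos: [0.5561, 0.0291, 0.1081]
orientation: [[-0.924, -0.383, -0.005], [-0.383, 0.924, -0.0], [0.004, 0.002, -1.0]]
force: [-0.1, -0.3, -0.3]
gripper_width: 0.4
grasp_force: 0.0
t: 8.33
tool_pos: [0.5586, 0.0291, 0.1411]
orientation: [[-0.924, -0.382, 0.003], [-0.382, 0.924, -0.0], [-0.003, -0.001, -1.0]]
force: [-0.2, 0.2, -0.2]
gripper_width: 0.364
grasp_force: 0.0
[0.55711432 0.02886145 0.13877653] [ 14.54116963  32.54041463 -33.76133764 116.41250588  28.21823435
  39.22168894  75.03282544] [-0.80414441  0.14375173 -0.18642081]
[ 0.58464193 -0.04151254  0.041     ]
```

View pics/f2.png

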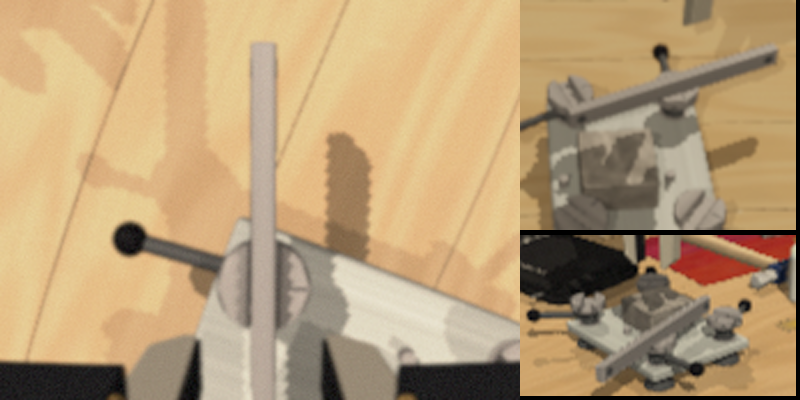

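The bar stands in the slot, released; its near end is at crop (263,43) and the far end lies just left of the far-right head. The knob is at crop (130,238). Checking these numerically.

```bash
cat > k.py <<'E'
from h import *
def knob(w,z=.041,box=None):
    m=(w["img"].max(2)<45).astype(np.uint8); m[235:]=0
    n,l,st,ce=cv2.connectedComponentsWithStats(cv2.morphologyEx(m,cv2.MORPH_OPEN,np.ones((5,5),np.uint8)))
    return [(st[i,4],np.round(ce[i],1),np.round(onz(w,*ce[i],z),4)) for i in range(1,n) if 40<st[i,4]<900]
E
python3 - <<'E'
from k import *
import pickle
w,s,sc=pickle.load(open("c4.pkl","rb"))
for r in knob(w): print(r)
ax=np.array([.5577,.0295])
k=onz(w,255-.25,179-.25,.041)[:2]-ax; print("knob",k+ax,np.hypot(*k),np.degrees(np.arctan2(k[1],k[0])))
e=onz(w,190+263.5/2,60+43/2,.067); print("near end",e,np.hypot(*(e[:2]-ax)),np.degrees(np.arctan2(*(ax-e[:2])[::-1])))
h=onz(w,190+264/2,60+283/2,.057);print("head",h)
E
python3 -m pendant '[[0,-0.03,0,0,0,0.13,0],[-0.0049,-0.0665,0,0,0,0.26,0],[-0.0049,-0.0665,0,0,0,0.393,0],[-0.0049,-0.0665,0,0,0,0.393,0],[-0.0049,-0.0665,0,0,0,0.393,0],[-0.0049,-0.0665,0,0,0,0.393,0],[-0.0049,-0.0665,0,0,0,0.393,0],[-0.0049,-0.0665,0,0,0,0.393,0]]' 20
python3 - <<'E'
from k import *
w=snap("wrist"); o=arm.get_obs(); print(o["tool_pos"],o["orientation"][:2],o["gripper_width"])
for r in knob(w): print(r)
cv2.imwrite("pics/w5.png",w["img"])
E
```

```text
(np.int32(152), array([254.5, 179. ]), array([ 0.5626, -0.0325,  0.041 ]))
(np.int32(157), array([ 54.7, 187.1]), array([ 0.6634, -0.2672,  0.041 ]))
(np.int32(99), array([496. , 207.8]), array([0.4984, 0.1949, 0.041 ]))
knob [ 0.56234043 -0.03230902] 0.06198296983647834 -85.70646915200494
near end [ 0.46522378 -0.00824737  0.067     ] 0.09988350557157567 22.204530417261523
head [0.55503157 0.02911288 0.057     ]
t: 9.15
tool_pos: [0.5873, -0.0294, 0.1395]
orientation: [[-0.996, -0.087, -0.0], [-0.087, 0.996, 0.0], [0.0, 0.0, -1.0]]
force: [0.7, 0.5, -0.0]
gripper_width: 0.002
grasp_force: 0.0
[ 0.58740479 -0.02960429  0.1395612 ] [[-9.96266859e-01 -8.63265406e-02 -2.70876586e-04]
 [-8.63265917e-02  9.96266875e-01  1.83049293e-04]] 0.005961622554053974
(np.int32(80), array([544.6, 136. ]), array([0.4984, 0.195 , 0.041 ]))
(np.int32(168), array([319.9, 174.2]), array([ 0.5631, -0.0321,  0.041 ]))
(np.int32(47), array([607.3, 198.9]), array([0.5535, 0.3325, 0.041 ]))
(np.int32(301), array([567.4, 216.2]), array([0.5809, 0.2563, 0.041 ]))
```

Bar near end is 99.9 mm from the axis at 22.2°, so it is centred. Knob radius is 62.0 mm. Descending beside the knob.

```bash
python3 -m pendant '[[0,0,0.035,0,0,0,0],[0,0,0.07,0,0,0,0],[0,0,0.095,0,0,0,0],[0,0,0.1045,0,0,0,0],[0,0,0.1045,0,0,0,0],[0.001,0,0.1045,0,0,0,0],[0.0025,0,0.1045,0,0,0,0],[0.004,0,0.1045,0,0,0,0]]'
python3 - <<'E'
import numpy as np
c,s=.0155,.062
for d in np.arange(1.5,12.1,1.5):
    f=np.radians(d); print(round(-c*np.cos(f)+s*np.sin(f)+c,4),round(-c*np.sin(f)-s*np.cos(f)+s,4),round(d/45,4))
E
python3 -m pendant '[[0.001,0,0,0,0,0,0],[0.002,0,0,0,0,0,0],[0.003,0,0,0,0,0,0],[0.004,0,0,0,0,0,0],[0.0045,0,0,0,0,0,0]]'
python3 -c "
from h import *
o=arm.get_obs();print(o['tool_pos'],o['force'])"
```

```text
t: 9.87
tool_pos: [0.5845, -0.0307, 0.0367]
orientation: [[-0.996, -0.084, 0.002], [-0.084, 0.996, -0.0], [-0.002, -0.0, -1.0]]
force: [0.0, -0.4, 0.7]
gripper_width: 0.006
grasp_force: 0.0
0.0016 -0.0004 0.0333
0.0033 -0.0007 0.0667
0.0049 -0.001 0.1
0.0066 -0.0013 0.1333
0.0082 -0.0015 0.1667
0.0099 -0.0017 0.2
0.0116 -0.0018 0.2333
0.0132 -0.0019 0.2667
t: 10.28
tool_pos: [0.5792, -0.0311, 0.0353]
orientation: [[-0.996, -0.084, 0.0], [-0.084, 0.996, -0.0], [-0.0, -0.0, -1.0]]
force: [0.6, 0.0, -0.6]
gripper_width: 0.007
grasp_force: 0.2
[ 0.57920611 -0.03114552  0.03533845] [ 0.58021679  0.03107963 -0.59222158]
```

```bash
for i in 1 2; do :; done; python3 -m pendant '[[0.0016,-0.0004,0,0,0,0.0333,0],[0.0033,-0.0007,0,0,0,0.0667,0],[0.0049,-0.001,0,0,0,0.1,0],[0.0066,-0.0013,0,0,0,0.1333,0],[0.0082,-0.0015,0,0,0,0.1667,0],[0.0099,-0.0017,0,0,0,0.2,0],[0.0116,-0.0018,0,0,0,0.2333,0],[0.0132,-0.0019,0,0,0,0.2667,0]]'
python3 -m pendant '[[0.0016,-0.0004,0,0,0,0.0333,0],[0.0033,-0.0007,0,0,0,0.0667,0],[0.0049,-0.001,0,0,0,0.1,0],[0.0066,-0.0013,0,0,0,0.1333,0],[0.0082,-0.0015,0,0,0,0.1667,0],[0.0099,-0.0017,0,0,0,0.2,0],[0.0116,-0.0018,0,0,0,0.2333,0],[0.0132,-0.0019,0,0,0,0.2667,0]]'
python3 - <<'E'
from k import *
w=snap("wrist"); o=arm.get_obs(); print(o["tool_pos"],o["orientation"][:2],o["force"])
for r in knob(w): print(r)
cv2.imwrite("pics/w6.png",w["img"])
E
```

```text
t: 10.95
tool_pos: [0.5661, -0.0341, 0.0351]
orientation: [[-0.992, 0.128, 0.0], [0.128, 0.992, -0.0], [-0.0, -0.0, -1.0]]
force: [0.5, -0.7, 0.1]
gripper_width: 0.002
grasp_force: 0.6
t: 11.62
tool_pos: [0.5527, -0.0343, 0.0351]
orientation: [[-0.944, 0.331, -0.0], [0.331, 0.944, -0.0], [0.0, -0.0, -1.0]]
force: [1.4, -1.3, 0.3]
gripper_width: 0.004
grasp_force: 0.6
[ 0.5522724  -0.03424583  0.03510809] [[-9.43043771e-01  3.32668343e-01 -4.68548632e-04]
 [ 3.32668411e-01  9.43043861e-01 -7.32584710e-05]] [-0.48592378 -0.46728279  1.53507112]
(np.int32(193), array([599.9,  64.1]), array([0.4989, 0.1956, 0.041 ]))
(np.int32(49), array([636.6, 146. ]), array([0.5696, 0.2318, 0.041 ]))
(np.int32(73), array([637.5, 159.8]), array([0.5815, 0.2319, 0.041 ]))
(np.int32(549), array([321.2, 217.9]), array([ 0.5364, -0.0288,  0.041 ]))
```

```bash
python3 -m pendant '[[0.0016,-0.0004,0,0,0,0.0333,0],[0.0033,-0.0007,0,0,0,0.0667,0],[0.0049,-0.001,0,0,0,0.1,0],[0.0066,-0.0013,0,0,0,0.1333,0],[0.0082,-0.0015,0,0,0,0.1667,0],[0.0099,-0.0017,0,0,0,0.2,0],[0.0116,-0.0018,0,0,0,0.2333,0],[0.0132,-0.0019,0,0,0,0.2667,0]]'
python3 -m pendant '[[0.0011,-0.0002,0,0,0,0.0222,0],[0.0022,-0.0005,0,0,0,0.0444,0],[0.0033,-0.0007,0,0,0,0.0667,0],[0.0043,-0.0009,0,0,0,0.0889,0],[0.0043,-0.0009,0,0,0,0.0889,0]]'
cat > st.py <<'E'
from k import *
w=snap("wrist"); o=arm.get_obs(); F=o["force"]; R=np.array(o["orientation"]); ax=np.array([.5577,.0295])
print("t",o["t"],o["tool_pos"],"Ftool",np.round(R.T@F,2),"lever dir cmd",np.degrees(np.arctan2(R[1,0],R[0,0]))+90-360)
for n,c,p in knob(w):
    d=p[:2]-ax
    if np.hypot(*d)<.075: print("knob",p,n,np.hypot(*d),np.degrees(np.arctan2(d[1],d[0])))
cv2.imwrite("pics/st%d.png"%int(o["t"]*100),w["img"])
E
python3 st.py
```

```text
t: 12.33
tool_pos: [0.5396, -0.0318, 0.0351]
orientation: [[-0.854, 0.52, -0.0], [0.52, 0.854, -0.0], [0.0, -0.0, -1.0]]
force: [0.9, -0.6, 0.4]
gripper_width: 0.002
grasp_force: 0.6
t: 12.75
tool_pos: [0.5353, -0.0302, 0.0351]
orientation: [[-0.816, 0.577, -0.0], [0.577, 0.816, -0.0], [0.0, -0.0, -1.0]]
force: [0.8, -0.6, -0.2]
gripper_width: 0.002
grasp_force: 0.3
t 12.8 [ 0.53541047 -0.03025627  0.03509139] Ftool [-0.57 -0.08  0.38] lever dir cmd -125.19929540448732
knob [ 0.5211 -0.0208  0.041 ] 545 0.06220651091324764 -126.04091688550447
```

```bash
python3 -m pendant '[[0.0011,-0.0002,0,0,0,0.0222,0],[0.0022,-0.0005,0,0,0,0.0444,0],[0.0033,-0.0007,0,0,0,0.0667,0],[0.0043,-0.0009,0,0,0,0.0889,0],[0.0043,-0.0009,0,0,0,0.0889,0]]'; python3 st.py
python3 -m pendant '[[0.0011,-0.0002,0,0,0,0.0222,0],[0.0022,-0.0005,0,0,0,0.0444,0],[0.0033,-0.0007,0,0,0,0.0667,0],[0.0033,-0.0007,0,0,0,0.0667,0],[0.0033,-0.0007,0,0,0,0.0667,0]]';python3 st.py
```

```text
t: 13.22
tool_pos: [0.5313, -0.0285, 0.0351]
orientation: [[-0.774, 0.633, -0.0], [0.633, 0.774, -0.0], [0.0, -0.0, -1.0]]
force: [1.3, -0.7, 0.2]
gripper_width: 0.004
grasp_force: 0.3
t 13.2667 [ 0.53134391 -0.02844439  0.03510249] Ftool [-0.46  0.31 -0.65] lever dir cmd -129.1997301954447
knob [ 0.5177 -0.0183  0.041 ] 545 0.06232848465990484 -129.92326973425313
t: 13.68
tool_pos: [0.5284, -0.0269, 0.0351]
orientation: [[-0.741, 0.671, -0.0], [0.671, 0.741, -0.0], [0.0, -0.0, -1.0]]
force: [-0.0, -1.4, 0.6]
gripper_width: 0.003
grasp_force: 0.2
t 13.7333 [ 0.52844853 -0.02687968  0.03510364] Ftool [-0.81 -0.14 -0.04] lever dir cmd -132.16674332304646
knob [ 0.5152 -0.0162  0.041 ] 536 0.062407852070072066 -132.92215294642992
```

```bash
python3 -m pendant '[[0.0011,-0.0002,0,0,0,0.0222,0],[0.0022,-0.0005,0,0,0,0.0444,0],[0.0033,-0.0007,0,0,0,0.0667,0],[0.0033,-0.0007,0,0,0,0.0667,0],[0.0033,-0.0007,0,0,0,0.0667,0]]'; python3 st.py
python3 -m pendant '[[0.0011,-0.0002,0,0,0,0.0222,0],[0.0022,-0.0005,0,0,0,0.0444,0],[0.0022,-0.0005,0,0,0,0.0444,0],[0.0022,-0.0005,0,0,0,0.0444,0],[0.0022,-0.0005,0,0,0,0.0444,0]]';python3 st.py
```

```text
t: 14.15
tool_pos: [0.5255, -0.0252, 0.0351]
orientation: [[-0.705, 0.709, -0.0], [0.709, 0.705, -0.0], [0.0, -0.0, -1.0]]
force: [-0.2, -0.1, -0.2]
gripper_width: 0.006
grasp_force: 0.2
t 14.2 [ 0.52556175 -0.02522986  0.03512371] Ftool [-0.16  0.37 -0.45] lever dir cmd -135.17542387627427
knob [ 0.5129 -0.0139  0.041 ] 544 0.06237467434784726 -135.90938044919912
t: 14.62
tool_pos: [0.5237, -0.024, 0.0351]
orientation: [[-0.68, 0.733, -0.0], [0.733, 0.68, -0.0], [0.0, -0.0, -1.0]]
force: [-0.3, -0.8, 0.4]
gripper_width: 0.004
grasp_force: 0.2
t 14.6667 [ 0.52367676 -0.02401815  0.03511364] Ftool [-0.99 -0.02  0.13] lever dir cmd -137.17163882992924
knob [ 0.5114 -0.0124  0.041 ] 534 0.06244437524709492 -137.85592526917114
```

```bash
python3 -m pendant '[[0.0011,-0.0002,0,0,0,0.0222,0],[0.0022,-0.0005,0,0,0,0.0444,0],[0.0033,-0.0007,0,0,0,0.0667,0],[0.0033,-0.0007,0,0,0,0.0667,0],[0.0033,-0.0007,0,0,0,0.0667,0]]'; python3 st.py
python3 -m pendant '[[0.0011,-0.0002,0,0,0,0.0222,0],[0.0022,-0.0005,0,0,0,0.0444,0],[0.0022,-0.0005,0,0,0,0.0444,0],[0.0022,-0.0005,0,0,0,0.0444,0],[0.0022,-0.0005,0,0,0,0.0444,0]]';python3 st.py
```

```text
t: 15.08
tool_pos: [0.5208, -0.022, 0.0351]
orientation: [[-0.64, 0.768, -0.0], [0.768, 0.64, -0.0], [0.0, -0.0, -1.0]]
force: [-0.5, -0.1, 0.7]
gripper_width: 0.005
grasp_force: 0.2
t 15.1333 [ 0.52090483 -0.02205339  0.03512347] Ftool [ 0.23 -1.18 -0.22] lever dir cmd -140.1720423439767
knob [ 0.5093 -0.0097  0.041 ] 544 0.062283224065553956 -140.99538680407548
t: 15.55
tool_pos: [0.5196, -0.0212, 0.0352]
orientation: [[-0.613, 0.79, 0.001], [0.79, 0.613, -0.0], [-0.001, 0.0, -1.0]]
force: [2.4, -3.5, -0.6]
gripper_width: 0.001
grasp_force: 2.5
t 15.6 [ 0.51966041 -0.02119764  0.03517697] Ftool [-4.87 -1.59  1.34] lever dir cmd -142.20722471715635
knob [ 0.5086 -0.009   0.041 ] 527 0.06239439077353021 -141.89950699519116
```

Tight: about 4.9 N. Nip it slightly more and hold.

```bash
python3 -m pendant '[[0.0005,0,0,0,0,0,0],[0.001,0,0,0,0,0,0],[0.001,0,0,0,0,0,0],[0.001,0,0,0,0,0,0],[0.001,0,0,0,0,0,0],[0.001,0,0,0,0,0,0],[0.001,0,0,0,0,0,0],[0.001,0,0,0,0,0,0]]'; for i in 1 2 3; do python3 st.py; done
```

```text
t: 16.27
tool_pos: [0.5193, -0.0208, 0.0352]
orientation: [[-0.612, 0.791, 0.001], [0.791, 0.612, -0.001], [-0.001, 0.0, -1.0]]
force: [4.0, -5.6, -1.9]
gripper_width: 0.005
grasp_force: 3.3
t 16.3167 [ 0.51928288 -0.0208033   0.03520512] Ftool [-7.01 -0.26  1.15] lever dir cmd -142.2346579030767
knob [ 0.5084 -0.0087  0.041 ] 525 0.06236769997362417 -142.22976171578102
t 16.3667 [ 0.5192906  -0.02082366  0.03520769] Ftool [-6.86 -1.08  1.47] lever dir cmd -142.23664083145803
knob [ 0.5083 -0.0086  0.041 ] 525 0.06238565540250419 -142.35861235615235
t 16.4167 [ 0.51930724 -0.02076844  0.03520953] Ftool [-6.38 -1.31  0.89] lever dir cmd -142.2300742255582
knob [ 0.5084 -0.0087  0.041 ] 531 0.06236769997362417 -142.22976171578102
```

```bash
python3 -m pendant '[[-0.002,0,0,0,0,0,0],[-0.005,0,0,0,0,0,0],[-0.012,0,0,0,0,0,0],[-0.02,0,0,0,0,0,0],[-0.02,0,-0.03,0,0,0,0],[-0.02,0,-0.07,0,0,0,0],[-0.02,0,-0.105,0,0,0,0],[-0.02,0,-0.105,0,0,0,0]]'
python3 -m pendant '[[0.0,0,-0.04,0,0,-0.15,0.3],[0,0,-0.04,0,0,-0.3,0.4],[0.0,0,-0.04,0,0,-0.45,0.4],[0.0,0,-0.04,0,0,-0.6,0.4],[0,0,-0.04,0,0,-0.75,0.4],[0,0,-0.04,0,0,-0.75,0.4],[0,0,-0.04,0,0,-0.75,0.4]]'
python3 - <<'E'
from k import *
import pickle
w=snap("wrist"); s=snap("side"); pickle.dump((w,s),open("c7.pkl","wb")); o=arm.get_obs(); print(o["tool_pos"],o["orientation"],o["force"],o["gripper_width"])
for r in knob(w): print(r)
# bar: project expected ends for a few turn angles
ax=np.array([.5577,.0295])
for a in (22.4,17,14): print(a,[np.round(proj(w,(*(ax+r*np.array([np.cos(np.radians(a)),np.sin(np.radians(a))])),.067)),1) for r in(-.1,-.06,-.03)])
hsv=cv2.cvtColor(w["img"],cv2.COLOR_BGR2HSV)
u0,v0=map(int,proj(w,(*(ax-.07*np.array([np.cos(.3),np.sin(.3)])),.067)))
for v in range(v0-24,v0+25,12): print(v,[(u,tuple(int(x) for x in w["img"][v,u])) for u in range(u0-24,u0+25,6)])
E
```

```text
t: 17.08
tool_pos: [0.5338, -0.0363, 0.1457]
orientation: [[-0.612, 0.79, 0.008], [0.79, 0.612, 0.0], [-0.005, 0.006, -1.0]]
force: [0.6, -1.1, -0.9]
gripper_width: 0.002
grasp_force: 0.0
t: 17.67
tool_pos: [0.5308, -0.0363, 0.1799]
orientation: [[-0.947, 0.32, -0.0], [0.32, 0.947, 0.0], [0.001, 0.0, -1.0]]
force: [0.7, 0.3, -0.2]
gripper_width: 0.397
grasp_force: 0.0
[ 0.53082138 -0.03606546  0.17993721] [[-9.47398936e-01  3.20054819e-01 -4.10219477e-04]
 [ 3.20054805e-01  9.47399024e-01  9.99215764e-05]
 [ 4.20621914e-04 -3.66271197e-05 -9.99999911e-01]] [-0.56633392  0.31872254 -0.11982706] 0.39870447683365123
(np.int32(73), array([509.1, 100.9]), array([0.4991, 0.1949, 0.041 ]))
(np.int32(116), array([339.6, 162.9]), array([ 0.5093, -0.0095,  0.041 ]))
22.4 [array([326.8, 120.2]), array([355.7, 153.7]), array([376.3, 178.3])]
17 [array([335.1, 113.7]), array([360.6, 149.9]), array([378.7, 176.4])]
14 [array([339.9, 110.5]), array([363.5, 148. ]), array([380.1, 175.5])]
117 [(330, (151, 188, 216)), (336, (173, 189, 206)), (342, (150, 173, 192)), (348, (149, 203, 231)), (354, (153,
[... 282 characters left out ...]
(372, (137, 194, 235)), (378, (134, 189, 230))]
141 [(330, (152, 211, 237)), (336, (146, 204, 235)), (342, (144, 202, 237)), (348, (151, 166, 183)), (354, (168, 185, 202)), (360, (146, 179, 206)), (366, (147, 205, 236)), (372, (139, 195, 235)), (378, (139, 197, 236))]
153 [(330, (149, 206, 236)), (336, (143, 201, 235)), (342, (143, 200, 236)), (348, (152, 212, 238)), (354, (140, 187, 220)), (360, (167, 182, 200)), (366, (160, 176, 192)), (372, (130, 186, 228)), (378, (135, 191, 232))]
165 [(330, (127, 175, 222)), (336, (30, 31, 31)), (342, (27, 23, 30)), (348, (65, 81, 90)), (354, (152, 210, 236)), (360, (153, 213, 236)), (366, (159, 174, 192)), (372, (164, 182, 198)), (378, (86, 111, 136))]
```

```bash
cat > bar.py <<'E'
from h import *
def barline(w,box,z):
    x0,y0,x1,y1=box; im=w["img"].astype(int)
    m=((im[:,:,2]-im[:,:,0]<48)&(im[:,:,2]>170)).astype(np.uint8); k=np.zeros_like(m); k[y0:y1,x0:x1]=m[y0:y1,x0:x1]
    n,l,st,ce=cv2.connectedComponentsWithStats(k); i=1+np.argmax(st[1:,4]); v,u=np.nonzero(l==i)
    P=np.array([onz(w,a,b,z)[:2] for a,b in zip(u,v)]); c=P.mean(0); d=np.linalg.svd(P-c)[2][0]; d*=np.sign(d[0])
    s=(P-c)@d; return len(u),c,np.degrees(np.arctan2(d[1],d[0])),c+d*s.min(),c+d*s.max(),P@np.array([-d[1],d[0]])
E
python3 - <<'E'
from bar import *
import pickle
w,s=pickle.load(open("c7.pkl","rb")); ax=np.array([.5577,.0295])
n,c,a,e0,e1,q=barline(w,(315,100,385,160),.067); print(n,c,a,e0,e1,"width",np.ptp(q),"end dist",np.hypot(*(e0-ax)))
d=np.array([np.cos(np.radians(a)),np.sin(np.radians(a))]); n2=np.array([-d[1],d[0]])
print("axis off line",n2@(ax-c),"bar middle from end",e0+.1*d)
E
```

```text
571 [0.48622187 0.00674872] 18.126805220756516 [ 0.46248822 -0.00102093] [0.5128412  0.01546304] width 0.009775963123390574 end dist 0.09998404751813621
axis off line -0.0006162092062261819 bar middle from end [0.55752525 0.03009118]
```

```bash
python3 -m pendant '[[0,0.035,0,0,0,-0.14,0.4],[-0.0042,0.071,0,0,0,-0.28,0.4],[-0.0042,0.071,0,0,0,-0.42,0.4],[-0.0042,0.071,0.02,0,0,-0.56,0.4],[-0.0042,0.071,0.04,0,0,-0.7,0.4],[-0.0042,0.071,0.06,0,0,-0.818,0.4],[-0.0042,0.071,0.07,0,0,-0.818,0.4],[-0.0042,0.071,0.07,0,0,-0.818,0.4]]'
python3 - <<'E'
from bar import *
w=snap("wrist"); o=arm.get_obs(); T=np.array(o["tool_pos"]); R=np.array(o["orientation"]); print(T,R[:2,0])
n,c,a,e0,e1,q=barline(w,(290,60,350,200),.067); d=np.array([np.cos(np.radians(a)),np.sin(np.radians(a))]); n2=np.array([-d[1],d[0]])
print(n,a,"width",np.ptp(q),"tcp off line",n2@(T[:2]-c),"tcp along from mid",d@(T[:2]-(e0+.1*d)))
E
```

```text
t: 18.43
tool_pos: [0.5561, 0.0301, 0.1081]
orientation: [[-0.95, -0.311, -0.004], [-0.311, 0.95, -0.0], [0.004, 0.001, -1.0]]
force: [-0.2, 0.3, 0.5]
gripper_width: 0.4
grasp_force: 0.0
[0.55679654 0.03023266 0.10940144] [-0.95038718 -0.31106253]
1548 17.508203711291497 width 0.009390962810654824 tcp off line 0.0010381140761956086 tcp along from mid -0.0010513929241227585
```

```bash
python3 -m pendant '[[0,-0.0006,0.02,0,0,0,0.4],[0,-0.0006,0.04,0,0,0,0.4],[0,-0.0006,0.049,0,0,0,0.4],[0,-0.0006,0.049,0,0,0,0.4],[0,-0.0006,0.049,0,0,0,0],[0,-0.0006,0.049,0,0,0,0],[0,-0.0006,0.049,0,0,0,0],[0,-0.0006,0.049,0,0,0,0]]' 35
python3 -m pendant '[[0,0,0,0,0,0,0],[0,0,0,0,0,0,0],[0,0,0,0,0,0,0]]'
```

```text
t: 19.15
tool_pos: [0.558, 0.0296, 0.0621]
orientation: [[-0.949, -0.315, 0.001], [-0.315, 0.949, -0.0], [-0.001, -0.0, -1.0]]
force: [0.4, -0.5, -0.8]
gripper_width: 0.165
grasp_force: 0.0
t: 19.4
tool_pos: [0.5579, 0.0297, 0.0618]
orientation: [[-0.949, -0.315, 0.001], [-0.315, 0.949, -0.0], [-0.001, -0.0, -1.0]]
force: [-1.5, -0.1, 6.0]
gripper_width: 0.097
grasp_force: 35.0
```

```bash
python3 -m pendant '[[0,0,-0.003,0,0,0,0],[0,0,-0.006,0,0,0,0],[0,0,-0.01,0,0,0,0],[0,0,-0.015,0,0,0,0],[0,0,-0.025,0,0,0,0],[0,0,-0.04,0,0,0,0],[0,0,-0.06,0,0,0,0],[0,0,-0.06,0,0,0,0]]'
```

```text
t: 20.07
tool_pos: [0.559, 0.0301, 0.1246]
orientation: [[-0.949, -0.315, 0.004], [-0.315, 0.949, 0.0], [-0.004, -0.001, -1.0]]
force: [1.8, 0.4, -1.2]
gripper_width: 0.1
grasp_force: 35.0
```

```bash
python3 -m pendant '[[0.01,-0.036,0,0,0,0,0],[0.02,-0.072,0,0,0,0,0],[0.03,-0.108,0,0,0,0,0],[0.04,-0.144,0,0,0,0,0],[0.05,-0.18,0,0,0,0,0],[0.06,-0.215,0,0,0,0,0],[0.0674,-0.241,0,0,0,0,0],[0.0674,-0.241,0,0,0,0,0]]'
python3 -m pendant '[[0,0,0.035,0,0,0,0],[0,0,0.07,0,0,0,0],[0,0,0.09,0,0,0,0],[0,0,0.1,0,0,0,0],[0,0,0.104,0,0,0,0],[0,0,0.106,0,0,0,0],[0,0,0.107,0,0,0,0],[0,0,0.107,0,0,0,0]]'
```

```text
t: 20.73
tool_pos: [0.5683, -0.2282, 0.1204]
orientation: [[-0.952, -0.307, -0.001], [-0.307, 0.952, -0.003], [0.002, -0.003, -1.0]]
force: [-0.4, -0.6, -2.4]
gripper_width: 0.1
grasp_force: 35.0
t: 21.4
tool_pos: [0.5703, -0.2204, 0.0152]
orientation: [[-0.949, -0.315, 0.002], [-0.315, 0.949, -0.001], [-0.001, -0.001, -1.0]]
force: [0.5, 0.5, -1.6]
gripper_width: 0.098
grasp_force: 35.0
```

```bash
python3 -m pendant '[[0,0,0.001,0,0,0,0],[0,0,0.0015,0,0,0,0],[0,0,0.002,0,0,0,0],[0,0,0.002,0,0,0,0],[0,0,0.002,0,0,0,0]]'
```

```text
t: 21.82
tool_pos: [0.5698, -0.2205, 0.0128]
orientation: [[-0.949, -0.315, 0.001], [-0.315, 0.949, -0.001], [-0.001, -0.001, -1.0]]
force: [-2.0, -0.5, 5.5]
gripper_width: 0.101
grasp_force: 35.0
```

On the bench (5.5 N upward). Release, rise straight up, and check.

```bash
python3 -m pendant '[[0,0,0,0,0,0,0.2],[0,0,0,0,0,0,0.4],[0,0,0,0,0,0,0.4],[0,0,0,0,0,0,0.4],[0,0,0,0,0,0,0.4],[0,0,-0.02,0,0,0,0.4],[0,0,-0.05,0,0,0,0.4],[0,0,-0.09,0,0,0,0.4]]'
python3 -m pendant '[[0,0,-0.04,0,0,0,0.4],[0,0,-0.08,0,0,0,0.4],[0,0,-0.08,0,0,0,0.4],[0,0,-0.08,0,0,0,0.4],[0,0,-0.08,0,0,0,0.4],[0,0,-0.08,0,0,0,0.4]]'
python3 - <<'E'
from bar import *
from k import knob
w=snap("wrist"); s=snap("side"); o=arm.get_obs(); T=np.array(o["tool_pos"]); print(o["t"],T,o["qvel"],o["force"])
n,c,a,e0,e1,q=barline(w,(290,60,350,215),.018); print(n,c,a,"width",np.ptp(q),e0)
for r in knob(w): print(r)
# stamp block: red blob in side view vs start
import pickle; s0=pickle.load(open("c0.pkl","rb"))["side"]
for c in(s0,s):
    im=c["img"].astype(int)[195:235,255:290]; v,u=np.nonzero((im[:,:,2]-im[:,:,1]>80)); print("stamp",len(u),u.mean()+255,v.mean()+195)
E
```

```text
t: 22.48
tool_pos: [0.568, -0.2197, 0.1009]
orientation: [[-0.949, -0.316, -0.004], [-0.316, 0.949, 0.002], [0.004, 0.003, -1.0]]
force: [-0.1, -0.8, 0.1]
gripper_width: 0.396
grasp_force: 0.0
t: 22.98
tool_pos: [0.5686, -0.2203, 0.1807]
orientation: [[-0.949, -0.315, -0.002], [-0.315, 0.949, 0.0], [0.002, 0.001, -1.0]]
force: [-0.1, 0.6, -0.0]
gripper_width: 0.398
grasp_force: 0.0
23.0833 [ 0.56868572 -0.22009938  0.18050999] [-0.00402274 -0.11661004 -0.19854322 -0.18739447 -0.10867196  0.10345017
  0.01814842] [ 0.16990477 -0.59151673  0.15941735]
924 [ 0.53366182 -0.23267903] 17.907704352468258 width 0.008424143622548619 [ 0.47475909 -0.25171284]
(np.int32(67), array([507.4, 201. ]), array([ 0.5095, -0.0097,  0.041 ]))
stamp 130 270.9230769230769 222.45384615384614
stamp 130 270.9230769230769 222.45384615384614
```

```bash
python3 -c "
from bench import arm
print(arm.hand_in())"
```

```text
the job is handed in; nothing more can be done
None
```

The job is handed in at about 23 s with no verdict shown: the nut was nipped up at about 6.7 N and held, the screw turned about 4 degrees, the bar was put back on the bench clear of the base, and the stamp block did not move.

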